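# Hang the vial caddy on the empty side of the carousel

## Robot

A 6-joint arm with a two-finger parallel gripper is mounted at the origin on a cart in front of the work surface, level with it; the furniture and walls round the work are solid. World frame = base frame: x ahead of the robot, y to its left, z up, the work surface at z = 0. Lengths are in m, angles in rad, forces in N, time in s.
With the tool pointing down it reaches from about 0.225 to 0.875 m from the base axis. Payload 3.4 kg.
Tool frame: the origin (TCP) lies between the finger pads; the fingertips stand 11 mm ahead of it and the grasp point (between the pads) lies 8 mm behind it (tips_ahead is the distance from the TCP to the fingertips, in m); z points along the fingers, x is the direction in which the jaws open and shut, and the axes are right-handed (so a half turn about z gives the same grasp; the last joint's range is limited). The gripper opens to 85 mm and grips with 20 to 120 N. Pads are 22 mm wide; open, the fingers measure 114 mm over their backs; the gripper's body (76 mm by 85 mm) begins 54 mm behind the grasp point. The pads swing forward as they close: fully open they stand 13 mm farther back than shut.
Start: joints at [-1.346, 0.276, 1.505, -0, 1.361, -0.121], TCP at [0.195, -0.541, 0.242] pointing down, gripper open.
Joint ranges: [-2.89, 2.89], [-0.75, 2.08], [0.22, 2.7], [-1.18, 4.32], [0.11, 2.71], [-2.7, 2.7]. Speed limits (rad/s): [2.57, 2.57, 3.14, 3.14, 3.14, 3.14].

## Interface

Orientations are given as a unit quaternion [w, x, y, z].
In Python, from rig import get_state, get_image, sign_off, masks_of, tips_ahead gives the robot as it stands.
- The arm moves only by the tool play_rows, never from a script. Its argument "series" is a list of rows, each an object of numbers: "fingers": the closure, from -1 (fully open) to 1 (shut); "dx", "dy", "dz": the shift along the world's x, y, z in mm; "turn": the turn about the world's z in rad. A call has 1 to 20 rows; each row shifts and turns the pose as measured when the row begins; what a row does not reach is not made up. A row lasts 1/12 s, in which the tool goes at most 41.7 mm and 7.16 degrees, less where a joint would pass 70% of its speed; a pose out of reach is approached as far as the arm can. A call with a gripper value outside its range is refused whole. The fingers move at their own pace and stop on an object; "squeeze" is the grip in N (left out, the last holds). Time passes only in rows, so rows that do not move let the fingers close. It gives the time, the measured TCP pose, the force and the opening at its end, in the units of the state.
- get_state(): the state, without advancing time (a new reading comes with each control period).
- get_image(name): name is "side" or "top" or "wrist"; returns a dict with "pixels" (384x512x3 uint8, red, green, blue), "vfov" (degrees; the focal length in pixels is half the picture's height over the tangent of half this angle, whatever the lens; pixels are square), "cx", "cy" (the principal point, pixels), "rvec" (rotation vector, rad) and "tvec" (3), from world to camera coordinates, as OpenCV has them; the wrist camera has in their place "hand_eye" (4x4, takes a point from camera to tool coordinates, whose origin is the TCP and whose axes are the tool frame's). Camera axes: x right, y down, z forward; pixel columns grow to the right and rows downward; lengths in m; the calibration is good to about 2 mm. The wrist camera is an equidistant fisheye: a pixel r from the principal point sees the ray r / f radians off the axis. A picture is of the moment at which its call begins: read the wrist's pose just before it. There is no depth.
- sign_off(): hands the job in, once; it reports no verdict.
Trained networks look in a picture, given as the dict that the camera call returned (one of the last four; its "shot" number tells which), for a name from the list of things; names that differ only in an ending like _2 or _b are one class to them, and where a whole thing is asked for, a point or a joint stands for the part that bears it (a point fixed in the world has none). Each returns a list of dicts, best first, with "p" (0 to 1); they miss things now and then, are a little off and sometimes report something else, mostly with a low value. They report only what shows in the picture. A call takes as long as a camera call.
- masks_of(picture, label): "region" (384x512 bool, what is visible of it) and "xy" ([column, row] in pixels, amid what is visible of it).
The state is a dict: "clock": time; "qpos": joint angles; "qd": joint speeds; "effort": joint torques, N m; "position": TCP position; "ee_rot": TCP orientation; "contact_force": force on the tool from outside, world axes, zero at the start; "moment": the same for the moment, N m; "width": finger opening in m.
Only numpy, scipy, OpenCV 4.12 (cv2) and the standard library are available. Lean on these libraries where they do the work, as an engineer would, in place of code of your own. Each camera call takes 0.05 s, during which the arm holds its last target. There are 200 camera calls.

## Task

Turn the vial carousel by its yellow knob until its empty side is squarely over the red mark on the foot, then hang the loose vial caddy there, gently, with both knuckles dropped fully down over the two brass pins, and let go with that side still over the mark. Keep the caddy upright, and leave the bottle, the beaker and the tape where they are.

Things in the scene. Friction and masses are not known exactly. Their poses are not given: they have to be found in the camera images.
- carousel_base: fixed grey foot of the vial carousel: a disc of 85 mm radius, 18 mm high, with a flat tongue along its own -x. Origin at the centre of its underside, on the vertical turning axis.
- index_mark (a point): the red mark on the tongue of the foot, 130 mm from the turning axis, on the foot's -x side, 11 mm above its underside.
- brown_bottle_mid (a point): bystander: brown glass bottle with a black cap, 54 mm diameter, 125 mm high; its centre, half-way up.
- beaker_mid (a point): bystander: small glass beaker, 66 mm wide, 69 mm high; its centre, half-way up.
- black_tape_mid (a point): bystander: roll of black tape lying flat, about 50 mm across, 19 mm high; its centre, half-way up.
- carousel (a joint): angle of the turning head in rad, counter-clockwise from above; at 0 (or whole turns from it) the empty side faces the red mark. It can turn a whole turn either way, stiffly (0.12 N m), and stays where left. Four sides; three carry caddies that cannot come off, reaching 116 mm from the axis, grips ending 157 mm above the table.
- knob_grip (a point): centre of the yellow bar knob on top of the head, on the turning axis, 200 mm above the table. The bar is 46 mm long along this frame's x, 16 mm thick along y, 30 mm high; below it is a 22 mm round post, bare down to 146 mm above the table.
- empty_station (a point): on the head's empty side: where the middle of the caddy's blue grip (caddy_grip) lies when the caddy hangs fully home, if the pins stand at their nominal place (see pins); 88 mm from the axis, 141 mm above the table. -x points away from the axis; the hung caddy's frame has the same directions. Stopped on the pin tops the caddy stands 18 mm too high.
- pins (a point): nominal midpoint between the tops of the two upright brass pins of the empty side (8 mm thick, square-ended, 48 mm apart along y, 18 mm tall above their ledges), 50 mm from the axis, 123 mm above the table. The firm bracket with both pins in fact stands up to 8 mm nearer to or farther from the axis (along x); this reading does not show it: find the pins by touch.
- caddy_grip (a point): middle of the loose caddy's blue grip block (22 mm along x, 18 mm along y, 32 mm high), 96 mm above the caddy's underside and above its centre. The caddy starts upright on the table, its knuckles (back, +x) roughly away from the robot.
- caddy: the loose caddy, about 0.2 kg; origin at the centre of its underside. White tray, 38 mm in x, 74 mm in y; two fixed blue-capped vials, tops 59 mm up. At its back two upright steel eyes (knuckles): bore 10.5 mm, outside 17 mm, 12 mm high, axes at x = +38 mm, y = -24 and +24 mm, undersides 60 mm up. Hanging, they rest on the pins' ledges.

How it is judged:
On the way, in this order (a step that is already met when the one before it is completed fails the run):
1. the empty side of the carousel is turned over the red mark (within about 9 degrees), before the caddy is hung (y of empty_station in the frame of carousel_base between -0.014 and 0.014 m and x of empty_station in the frame of carousel_base below 0 m), for 0.3 s.
2. the caddy hangs fully home on both pins of the empty side (x of caddy_grip in the frame of empty_station between -0.012 and 0.012 m and y of caddy_grip in the frame of empty_station between -0.005 and 0.005 m and z of caddy_grip in the frame of empty_station between -0.004 and 0.004 m and angle between caddy_grip's own z axis and vertical below 0.1 rad and angle between the x axis of caddy_grip and the x axis of empty_station, either way round below 0.12 rad), for 0.2 s.
At the end, for the whole second after the job is handed in: The caddy hangs at rest on the empty side, both knuckles down on their ledges (grip within 4 mm of the home height, 5 mm sideways and 12 mm radially of the nominal place, upright within 0.1 rad, square within 0.12 rad), and that side still faces the red mark within about 12 degrees (all of step 2 and y of empty_station in the frame of carousel_base between -0.0185 and 0.0185 m and x of empty_station in the frame of carousel_base below 0 m and linear speed of caddy below 0.02 m/s); the robot touches nothing.
It fails at once if the caddy is rammed onto the carousel (over 60 N) (contact force between caddy and carousel_base above 60 N).
It fails at once if the caddy is tipped over (angle between caddy_grip's own z axis and vertical above 0.6 rad).
It fails at once if a bystander is moved more than 3 cm (distance of any of brown_bottle_mid, beaker_mid, black_tape_mid from where it was at the start of the episode above 0.03 m).
It also fails if it takes over 72 s, if anything falls off the work surface, if the arm or the gripper's body presses on something with over 40 N, if the wrist force passes 120 N, or if a joint passes its speed limit or range.

## Working session

There is one attempt and no reset: what is moved stays moved. The work goes in short steps, Python scripts to look and compute and a tool call to move; the robot and the scene stay as the last step left them, time stands still between calls to the robot, and variables do not carry over. Pictures are saved under pics/ and viewed, about 8 in all and at most 12, crops included, and the job is handed in when it is done.

Besides the shell and the picture viewer there is one more tool, called after "Emit:" as name(argument=value, ...) on one line, values as JSON. play_rows: Moves the arm, as the interface text tells. Its arguments: {"type":"object","properties":{"series":{"type":"array"},"squeeze":{"type":"number"}},"required":["series"]}

```bash
ls; mkdir -p pics; cat > h.py <<'E'
import numpy as np, cv2
from rig import *
def ray(im,uv):
    f=192/np.tan(np.radians(im['vfov'])/2)
    R=cv2.Rodrigues(np.array(im['rvec'],float))[0];t=np.array(im['tvec'],float)
    d=R.T@np.array([(uv[0]-im['cx'])/f,(uv[1]-im['cy'])/f,1]);return -R.T@t,d
def atz(im,uv,z):
    o,d=ray(im,uv);return o+d*(z-o[2])/d[2]
def proj(im,P):
    f=192/np.tan(np.radians(im['vfov'])/2)
    K=np.array([[f,0,im['cx']],[0,f,im['cy']],[0,0,1]])
    return cv2.projectPoints(np.array(P,float).reshape(-1,3),np.array(im['rvec'],float),np.array(im['tvec'],float),K,None)[0][:,0]
def save(im,n): cv2.imwrite('pics/'+n,cv2.cvtColor(im['pixels'],cv2.COLOR_RGB2BGR))
E
python3 - <<'E'
from h import *
np.set_printoptions(precision=4,suppress=True)
print(get_state(), tips_ahead)
ims=[]
for n in ('top','side'):
    im=get_image(n);save(im,n+'1.png');print(n,ray(im,(256,192)),im['vfov'])
    for l in ('carousel_base','carousel','knob_grip','caddy','caddy_grip','pins','index_mark','brown_bottle_mid','beaker_mid','black_tape_mid'):
        try:
            r=masks_of(im,l)
            print(l,[(round(d['p'],2),d['xy'],int(d['region'].sum()),atz(im,d['xy'],.0)[:2]) for d in r[:2]])
        except Exception as e: print(l,e)
E
```

```text
pics
{'clock': 0.0, 'qpos': array([-1.346 ,  0.2766,  1.5061,  0.    ,  1.3607, -0.121 ]), 'qd': array([-0.0017, -0.0008, -0.0002, -0.0001, -0.0001, -0.0021]), 'effort': array([ -0.0001, -41.6781, -24.5807,  -0.0004,   0.0112,   0.    ]), 'position': array([ 0.1948, -0.5405,  0.2414]), 'ee_rot': array([-0.0006,  0.8182, -0.5749, -0.0007]), 'contact_force': array([-0.145 , -0.338 ,  0.0491]), 'moment': array([0.0151, 0.0813, 0.0227]), 'width': 0.08546903223787163} 0.011
top (array([ 0.3154, -0.0237,  1.2585]), array([ 0.2087, -0.0271, -0.9777])) 49.34014574429605
carousel_base [(0.69, [186.7, 205.5], 3700, array([0.5551, 0.1555]))]
carousel [(0.76, [186.5, 202.9], 2743, array([0.5632, 0.1559]))]
knob_grip [(0.84, [184.4, 202.3], 2644, array([0.5655, 0.1622]))]
caddy [(0.66, [350.1, 205.5], 492, array([ 0.5241, -0.3433]))]
caddy_grip [(0.94, [349.0, 206.8], 511, array([ 0.5203, -0.3395])), (0.61, [160.2, 260.9], 344, array([0.393 , 0.2388]))]
pins [(0.77, [182.5, 203.4], 2660, array([0.5624, 0.1681]))]
index_mark [(0.85, [186.5, 209.3], 3645, array([0.5434, 0.1564]))]
brown_bottle_mid 
[... 265 characters left out ...]
, 214.7], 4231, array([0.6602, 0.1925]))]
carousel [(0.55, [178.0, 212.6], 3234, array([0.6714, 0.1809]))]
knob_grip [(0.85, [180.3, 203.4], 3516, array([0.7234, 0.1823]))]
caddy [(0.6, [376.0, 234.5], 1167, array([ 0.5569, -0.361 ])), (0.42, [320.8, 187.6], 623, array([ 0.8194, -0.2525]))]
caddy_grip [(0.58, [371.9, 230.6], 1132, array([ 0.5752, -0.3547]))]
pins [(0.88, [174.1, 209.4], 3495, array([0.6891, 0.195 ]))]
index_mark [(0.92, [174.9, 218.0], 4087, array([0.6427, 0.185 ]))]
brown_bottle_mid []
beaker_mid [(0.72, [132.5, 263.4], 813, array([0.4431, 0.2528])), (0.46, [176.8, 213.5], 4234, array([0.6666, 0.1836]))]
black_tape_mid [(0.6, [305.8, 275.8], 383, array([ 0.3941, -0.1557]))]
```

```bash
python3 - <<'E'
import cv2,numpy as np
a=cv2.imread('pics/top1.png');b=cv2.imread('pics/side1.png')
r=lambda i,x0,y0,x1,y1:cv2.resize(i[y0:y1,x0:x1],(400,int(400*(y1-y0)/(x1-x0))),interpolation=cv2.INTER_CUBIC)
A=np.hstack([r(a,120,130,253,230+30),r(a,270,110,403,240)]);B=np.hstack([r(b,100,150,250,290),r(b,280,150,430,290)])
cv2.imwrite('pics/c1.png',np.vstack([A[:391],B])[:800]) if 0 else None
C=np.vstack([A,B]);print(C.shape);cv2.imwrite('pics/c1.png',cv2.resize(C,(620,int(620*C.shape[0]/800))))
E
```

```text
(763, 800, 3)
```

View pics/top1.png

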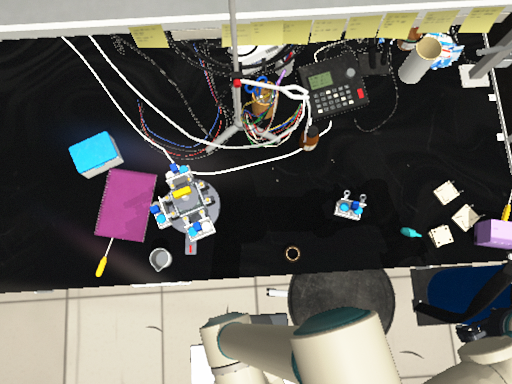

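View pics/c1.png

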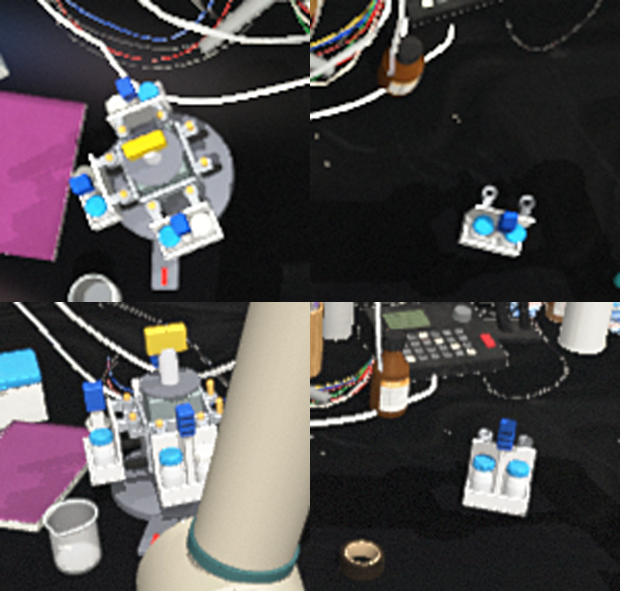

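Top view: the empty side faces image right (world −y), and the tongue with its red mark points down (world −x) at about (191,248). The beaker at (160,260) is close to the foot, and the loose caddy is at (349,207). Next I'll take precise measurements.

```bash
cat > m.py <<'E'
from h import *
np.set_printoptions(precision=4,suppress=True)
def blobs(im,lo,hi,box,minA=8):
    x0,y0,x1,y1=box
    h=cv2.cvtColor(im['pixels'],cv2.COLOR_RGB2HSV);m=cv2.inRange(h,np.array(lo),np.array(hi))
    k=np.zeros_like(m);k[y0:y1,x0:x1]=m[y0:y1,x0:x1]
    n,L,s,c=cv2.connectedComponentsWithStats(k)
    out=[]
    for i in range(1,n):
        if s[i,4]>=minA:
            ys,xs=np.nonzero(L==i);p=np.c_[xs,ys].astype(np.float32)
            out.append((int(s[i,4]),c[i],cv2.minAreaRect(p),p))
    return sorted(out,key=lambda o:-o[0])
E
python3 - <<'E'
from m import *
T=get_image('top');S=get_image('side')
for im,bx in((T,(140,150,230,265)),(S,(100,140,250,300))):
    print('yellow',[(a,c,r) for a,c,r,p in blobs(im,(22,120,120),(35,255,255),bx,15)])
    print('red',[(a,c,r,atz(im,c,.011)) for a,c,r,p in blobs(im,(0,150,120),(8,255,255),bx,4)])
y=blobs(T,(22,120,120),(35,255,255),(140,150,230,265),15)[0]
p=y[3];W=np.array([atz(T,q,.215)[:2] for q in p]);c=W.mean(0);u,s,v=np.linalg.svd(W-c);print('knob top@215',c,v[0],np.degrees(np.arctan2(v[0][1],v[0][0])),np.ptp((W-c)@v[0]),np.ptp((W-c)@v[1]))
y=blobs(S,(22,120,120),(35,255,255),(100,140,250,300),15)[0]
print('side knob centre@200',atz(S,y[1],.2))
o1,d1=ray(T,blobs(T,(22,120,120),(35,255,255),(140,150,230,265),15)[0][1]);o2,d2=ray(S,y[1])
d1/=np.linalg.norm(d1);d2/=np.linalg.norm(d2)
A=np.c_[d1,-d2];k=np.linalg.lstsq(A,o2-o1,rcond=None)[0];print('tri',o1+d1*k[0],o2+d2*k[1])
for im,bx in((T,(320,180,380,230)),(S,(340,180,420,290))):
    for a,c,r,p in blobs(im,(108,150,60),(125,255,255),bx,8): print('blue',a,c,r,atz(im,c,.112 if im is T else .096))
b=masks_of(T,'beaker_mid')[0]; b2=masks_of(S,'beaker_mid')[0]
ys,xs=np.nonzero(b2['region']);print('beaker side',xs.min(),xs.max(),ys.min(),ys.max(),atz(S,b2['xy'],.0345),'bottom',atz(S,((xs.min()+xs.max())/2,ys.max()),0))
ys,xs=np.nonzero(b['region']);print('beaker top',xs.min(),xs.max(),ys.min(),ys.max(),[atz(T,b['xy'],z) for z in(.0345,.069)])
for l in('brown_bottle_mid',):
    b=masks_of(T,l)
    if b: print(l,atz(T,b[0]['xy'],.08))
print('tape',[atz(S,d['xy'],.01) for d in masks_of(S,'black_tape_mid')])
# foot disc
c=np.array([.53,.155]);
def crop(im,x0,y0,x1,y1): return cv2.resize(im['pixels'][y0:y1,x0:x1],None,fx=6,fy=6,interpolation=cv2.INTER_CUBIC)
cv2.imwrite('pics/c2.png',cv2.cvtColor(crop(T,136,156,231,256),cv2.COLOR_RGB2BGR))
E
```

```text
yellow [(153, array([181.4967, 191.9085]), ((181.41378784179688, 192.03448486328125), (8.541984558105469, 18.569534301757812), 68.19859313964844))]
red [(7, array([190., 249.]), ((190.0, 249.0), (6.0, 0.0), -90.0), array([0.4216, 0.148 , 0.011 ])), (4, array([191.5, 154.5]), ((191.5, 154.5), (1.0, 1.0), 90.0), array([0.7133, 0.1343, 0.011 ]))]
yellow [(257, array([179.7899, 166.9261]), ((179.8581085205078, 167.18560791015625), (13.67894458770752, 19.758474349975586), 82.40535736083984))]
red [(6, array([174.6667, 263.6667]), ((174.50001525878906, 263.5000305175781), (1.4142134189605713, 2.8284268379211426), 45.0), array([0.4274, 0.149 , 0.011 ]))]
knob top@215 [0.5502 0.1371] [-0.3259  0.9454] 109.01961846068124 0.04685158918890415 0.02252310982846034
side knob centre@200 [0.5562 0.1397 0.2   ]
tri [0.5533 0.1392 0.2014] [0.5533 0.1391 0.2014]
blue 58 [354.5   205.069] ((354.5294494628906, 204.8823699951172), (6.790997505187988, 9.216353416442871), 14.03624439239502) [ 0.506  -0.3272  0.112 ]
blue 118 [374.7542 213.339 ] ((374.7115478515625, 213.4423065185547), (8.236878395080566, 14.708710670471191), 11.309932708740234) [ 0.5094 -0.3314  0.096 ]
beaker side 121 148 246 282 [0.412  0.2368 0.0345] bottom [0.3774 0.2316 0.    ]
beaker top 150 170 250 271 [array([0.3964, 0.2295, 0.0345]), array([0.3942, 0.2224, 0.069 ])]
brown_bottle_mid [ 0.715  -0.2197  0.08  ]
tape [array([ 0.3876, -0.1564,  0.01  ])]
```

View pics/c2.png

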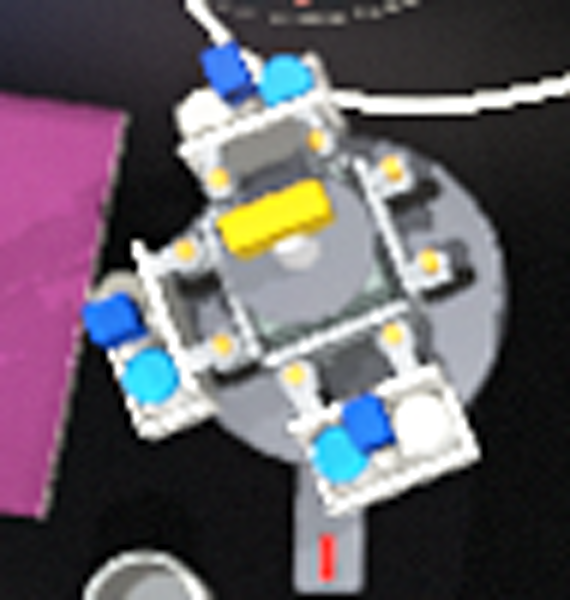

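Axis ≈ (0.553, 0.139). The mark is at about 175.5° from the axis and the empty side at about −71°, so the head must turn about −113°. The beaker is 0.18 m from the axis, which is clear of the 116 mm sweep. I'll go over the knob, with the jaws at yaw 19°.

Emit:
play_rows(series=[{"dx": 18,"dy": 34,"dz": 1,"turn": 0.08,"fingers": -1},{"dx": 18,"dy": 34,"dz": 1,"turn": 0.08,"fingers": -1},{"dx": 18,"dy": 34,"dz": 1,"turn": 0.08,"fingers": -1},{"dx": 18,"dy": 34,"dz": 1,"turn": 0.08,"fingers": -1},{"dx": 18,"dy": 34,"dz": 1,"turn": 0.08,"fingers": -1},{"dx": 18,"dy": 34,"dz": 1,"turn": 0.08,"fingers": -1},{"dx": 18,"dy": 34,"dz": 1,"turn": 0.08,"fingers": -1},{"dx": 18,"dy": 34,"dz": 1,"turn": 0.08,"fingers": -1},{"dx": 18,"dy": 34,"dz": 1,"turn": 0.08,"fingers": -1},{"dx": 18,"dy": 34,"dz": 1,"turn": 0.08,"fingers": -1},{"dx": 18,"dy": 34,"dz": 1,"turn": 0.08,"fingers": -1},{"dx": 18,"dy": 34,"dz": 1,"turn": 0.08,"fingers": -1},{"dx": 18,"dy": 34,"dz": 1,"turn": 0.08,"fingers": -1},{"dx": 18,"dy": 34,"dz": 1,"turn": 0.08,"fingers": -1},{"dx": 18,"dy": 34,"dz": 1,"turn": 0.08,"fingers": -1},{"dx": 18,"dy": 34,"dz": 1,"turn": 0.08,"fingers": -1},{"dx": 18,"dy": 34,"dz": 1,"turn": 0.08,"fingers": -1},{"dx": 18,"dy": 34,"dz": 1,"turn": 0.08,"fingers": -1}], squeeze=60)

```text
clock: 2.9
position: [0.5239, 0.0929, 0.2631]
ee_rot: [0.002, 0.991, 0.136, 0.008]
contact_force: [-0.3, -0.8, 1.0]
width: 0.0853
```

```bash
cat >> m.py <<'E'
from scipy.spatial.transform import Rotation as Ro
def wcam():
    s=get_state();im=get_image('wrist');w,x,y,z=s['ee_rot']
    T=np.eye(4);T[:3,:3]=Ro.from_quat([x,y,z,w]).as_matrix();T[:3,3]=s['position'];im['T']=T@np.array(im['hand_eye']);im['s']=s;return im
def wray(im,uv):
    f=192/np.tan(np.radians(im['vfov'])/2);d=np.array([uv[0]-im['cx'],uv[1]-im['cy']]);r=np.hypot(*d);th=r/f
    v=np.array([*(d/max(r,1e-9)*np.sin(th)),np.cos(th)]);return im['T'][:3,3],im['T'][:3,:3]@v
def watz(im,uv,z):
    o,d=wray(im,uv);return o+d*(z-o[2])/d[2]
def wproj(im,P):
    p=np.linalg.inv(im['T'])@np.r_[P,1];f=192/np.tan(np.radians(im['vfov'])/2)
    r=np.hypot(p[0],p[1]);th=np.arctan2(r,p[2]);return np.array([im['cx'],im['cy']])+p[:2]/r*th*f
def yaw(s): return np.degrees(2*np.arctan2(s['ee_rot'][2],s['ee_rot'][1]))
E
python3 - <<'E'
from m import *
im=wcam();save(im,'w1.png');print(im['s']['position'],yaw(im['s']),im['vfov'],im['T'])
for a,c,r,p in blobs(im,(22,120,120),(35,255,255),(0,0,512,384),60):
    W=np.array([watz(im,q,.215)[:2] for q in p]);R=cv2.minAreaRect((W*1000).astype(np.float32));print(a,c,R,np.array(cv2.boxPoints(R)))
E
```

```text
[0.5239 0.0929 0.2631] 15.589563084836087 65.70646984690485 [[ 0.963   0.25    0.1003  0.4997]
 [ 0.2689 -0.9132 -0.3062  0.1711]
 [ 0.0151  0.3218 -0.9467  0.3941]
 [ 0.      0.      0.      1.    ]]
2106 [323.2028 160.3006] ((551.3390502929688, 142.5352783203125), (19.6966609954834, 49.36531066894531), 20.2911434173584) [[533.5422 162.2709]
 [550.6616 115.9691]
 [569.1359 122.7997]
 [552.0165 169.1015]]
```

View pics/w1.png

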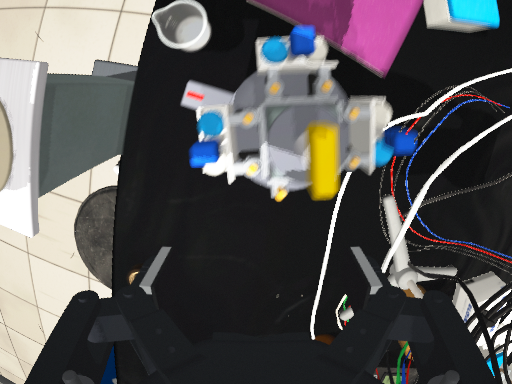

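The wrist view shows the knob bar at about (323,160), which maps to (0.552, 0.140) with the bar at 110°. This agrees with the top view. Aligning and descending on it now.

Emit:
play_rows(series=[{"dx": 14,"dy": 23,"turn": 0.04,"fingers": -1},{"dx": 14,"dy": 23,"turn": 0.04,"fingers": -1},{"dx": 0,"dy": 0,"dz": -10,"fingers": -1},{"dx": 0,"dy": 0,"dz": -10,"fingers": -1}])

```text
invalid input at $.series[0]: expected keys fingers, dx, dy, dz, turn
```

Emit:
play_rows(series=[{"dx": 14,"dy": 23,"dz": 0,"turn": 0.04,"fingers": -1},{"dx": 14,"dy": 23,"dz": 0,"turn": 0.04,"fingers": -1},{"dx": 1,"dy": 2,"dz": -10,"turn": 0,"fingers": -1},{"dx": 0,"dy": 0,"dz": -10,"turn": 0,"fingers": -1},{"dx": 0,"dy": 0,"dz": 0,"turn": 0,"fingers": -1}])

```text
clock: 3.37
position: [0.5588, 0.1541, 0.2415]
ee_rot: [-0.002, 0.983, 0.183, 0.011]
contact_force: [-1.3, 0.4, -0.3]
width: 0.0856
```

Emit:
play_rows(series=[{"dx": -6,"dy": -14,"dz": 0,"turn": 0,"fingers": -1},{"dx": 0,"dy": 0,"dz": 0,"turn": 0,"fingers": -1},{"dx": 0,"dy": 0,"dz": 0,"turn": 0,"fingers": -1}])

```text
clock: 3.62
position: [0.5501, 0.136, 0.2402]
ee_rot: [-0.001, 0.983, 0.182, 0.009]
contact_force: [0.0, 0.3, 0.1]
width: 0.0856
```

```bash
python3 - <<'E'
from m import *
im=wcam();print(im['s']['position'],yaw(im['s']))
for a,c,r,p in blobs(im,(22,120,120),(35,255,255),(0,0,512,384),60):
    W=np.array([watz(im,q,.215)[:2] for q in p]);R=cv2.minAreaRect((W*1000).astype(np.float32));print(a,c,R,np.array(cv2.boxPoints(R)))
E
```

```text
[0.5501 0.136  0.2402] 20.961006902691146
2134 [265.5366 225.284 ] ((550.6849975585938, 143.50282287597656), (15.632733345031738, 52.60498046875), 19.416772842407227) [[534.5692 165.7109]
 [552.0571 116.0978]
 [566.8008 121.2947]
 [549.3129 170.9078]]
85 [384.8235 371.8118] ((710.3465576171875, 39.83341979980469), (3.368283748626709, 49.390785217285156), 47.166778564453125) [[691.0916  55.388 ]
 [727.3115  21.8088]
 [729.6016  24.2789]
 [693.3816  57.858 ]]
```

Emit:
play_rows(series=[{"dx": 1,"dy": 4,"dz": -16,"turn": -0.02,"fingers": -1},{"dx": 0,"dy": 0,"dz": -16,"turn": 0,"fingers": -1},{"dx": 0,"dy": 0,"dz": -12,"turn": 0,"fingers": -1},{"dx": 0,"dy": 0,"dz": 0,"turn": 0,"fingers": 1},{"dx": 0,"dy": 0,"dz": 0,"turn": 0,"fingers": 1},{"dx": 0,"dy": 0,"dz": 0,"turn": 0,"fingers": 1},{"dx": 0,"dy": 0,"dz": 0,"turn": 0,"fingers": 1},{"dx": 0,"dy": 0,"dz": 0,"turn": 0,"fingers": 1},{"dx": 0,"dy": 0,"dz": 0,"turn": 0,"fingers": 1}])

```text
clock: 4.42
position: [0.5541, 0.1359, 0.2024]
ee_rot: [-0.001, 0.986, 0.167, 0.016]
contact_force: [4.3, 0.9, -8.3]
width: 0.0147
```

Emit:
play_rows(series=[{"dx": 0,"dy": 0,"dz": 0,"turn": 0,"fingers": -0.2},{"dx": 0,"dy": 0,"dz": 0,"turn": 0,"fingers": -0.2},{"dx": 0,"dy": 0,"dz": 0,"turn": 0,"fingers": -0.2},{"dx": -1,"dy": 4,"dz": -9,"turn": 0.0,"fingers": -0.2},{"dx": 0,"dy": 0,"dz": 0,"turn": 0,"fingers": -0.2},{"dx": 0,"dy": 0,"dz": 0,"turn": 0,"fingers": -0.2}])

```text
clock: 4.92
position: [0.5533, 0.1404, 0.1941]
ee_rot: [-0.001, 0.986, 0.168, 0.017]
contact_force: [0.1, -0.9, 0.7]
width: 0.0512
```

Emit:
play_rows(series=[{"dx": 0,"dy": 0,"dz": 0,"turn": 0,"fingers": 1},{"dx": 0,"dy": 0,"dz": 0,"turn": 0,"fingers": 1},{"dx": 0,"dy": 0,"dz": 0,"turn": 0,"fingers": 1},{"dx": 0,"dy": 0,"dz": 0,"turn": 0,"fingers": 1},{"dx": 0,"dy": 0,"dz": 0,"turn": -0.06,"fingers": 1},{"dx": 0,"dy": 0,"dz": 0,"turn": -0.1,"fingers": 1},{"dx": 0,"dy": 0,"dz": 0,"turn": -0.1,"fingers": 1},{"dx": 0,"dy": 0,"dz": 0,"turn": -0.1,"fingers": 1},{"dx": 0,"dy": 0,"dz": 0,"turn": -0.1,"fingers": 1},{"dx": 0,"dy": 0,"dz": 0,"turn": -0.1,"fingers": 1},{"dx": 0,"dy": 0,"dz": 0,"turn": -0.1,"fingers": 1},{"dx": 0,"dy": 0,"dz": 0,"turn": -0.1,"fingers": 1},{"dx": 0,"dy": 0,"dz": 0,"turn": -0.1,"fingers": 1},{"dx": 0,"dy": 0,"dz": 0,"turn": -0.1,"fingers": 1},{"dx": 0,"dy": 0,"dz": 0,"turn": 0,"fingers": 1},{"dx": 0,"dy": 0,"dz": 0,"turn": 0,"fingers": 1}])

```text
clock: 6.25
position: [0.553, 0.1405, 0.1936]
ee_rot: [0.007, 0.945, -0.326, 0.015]
contact_force: [0.1, 0.0, 0.6]
width: 0.0186
```

```bash
python3 - <<'E'
from m import *
s=get_state();print(s['position'],yaw(s),s['contact_force'],s['moment'],s['qpos'])
E
```

```text
[0.553  0.1405 0.1936] -38.07718893712519 [0.1314 0.0255 0.6202] [ 0.0316  0.0354 -0.0791] [ 0.1435  0.2915  1.6078 -0.0283  1.2216  0.8174]
```

Emit:
play_rows(series=[{"dx": 0,"dy": 0,"dz": 0,"turn": -0.1,"fingers": 1},{"dx": 0,"dy": 0,"dz": 0,"turn": -0.1,"fingers": 1},{"dx": 0,"dy": 0,"dz": 0,"turn": -0.1,"fingers": 1},{"dx": 0,"dy": 0,"dz": 0,"turn": -0.1,"fingers": 1},{"dx": 0,"dy": 0,"dz": 0,"turn": -0.1,"fingers": 1},{"dx": 0,"dy": 0,"dz": 0,"turn": -0.1,"fingers": 1},{"dx": 0,"dy": 0,"dz": 0,"turn": -0.1,"fingers": 1},{"dx": 0,"dy": 0,"dz": 0,"turn": -0.1,"fingers": 1},{"dx": 0,"dy": 0,"dz": 0,"turn": -0.1,"fingers": 1},{"dx": 0,"dy": 0,"dz": 0,"turn": -0.04,"fingers": 1},{"dx": 0,"dy": 0,"dz": 0,"turn": 0,"fingers": 1},{"dx": 0,"dy": 0,"dz": 0,"turn": 0,"fingers": 1},{"dx": 0,"dy": 0,"dz": 0,"turn": 0,"fingers": 1}])

```text
clock: 7.33
position: [0.5536, 0.1399, 0.1936]
ee_rot: [-0.013, -0.691, 0.723, -0.011]
contact_force: [-0.3, -0.2, 0.8]
width: 0.0187
```

```bash
python3 - <<'E'
from m import *
s=get_state();print(s['position'],yaw(s),s['contact_force'],s['moment'],s['width'])
im=wcam();save(im,'w2.png');S=get_image('side');save(S,'s2.png');T=get_image('top')
for n,I,f in(('w',im,watz),('s',S,atz),('t',T,atz)):
    bx=(0,0,512,384) if n=='w' else (100,140,250,300)
    for a,c,r,p in blobs(I,(0,150,100),(8,255,255),bx,4)[:4]: print(n,'red',a,c,r,f(I,c,.011))
print('axis proj',wproj(im,[.553,.1405,.018]))
v=np.hstack([im['pixels'][:,:],S['pixels'][150:290,80:280].repeat(2,0).repeat(2,1)[:0] if 0 else im['pixels'][:,:0]])
cv2.imwrite('pics/w2s.png',cv2.cvtColor(cv2.resize(np.hstack([im['pixels'],cv2.resize(S['pixels'][150:290,100:250],(411,384))]),(800,333)),cv2.COLOR_RGB2BGR))
E
```

```text
[0.5536 0.1399 0.1936] 267.45131299906126 [-0.2527 -0.1873  0.802 ] [ 0.0744  0.0499 -0.0974] 0.018708036572153357
w red 322 [235.2888  18.4379] ((237.5138702392578, 16.014915466308594), (19.45543670654297, 125.67378997802734), 83.91767120361328) [0.7192 0.152  0.011 ]
w red 45 [441.0667   8.    ] ((440.9614562988281, 7.8076982498168945), (25.238859176635742, 3.0508508682250977), 33.690067291259766) [ 0.7513 -0.094   0.011 ]
w red 43 [503.2093   1.5581] ((501.99114990234375, 1.6147079467773438), (18.17707061767578, 2.6076810359954834), 4.39870548248291) [ 0.7903 -0.2163  0.011 ]
w red 39 [479.3846   9.641 ] ((479.6338195800781, 9.473962783813477), (4.085062026977539, 19.205890655517578), 52.4314079284668) [ 0.7642 -0.1623  0.011 ]
s red 16 [174.375 265.375] ((174.3500213623047, 265.4499816894531), (2.2135939598083496, 5.692099571228027), 18.43494987487793) [0.4212 0.1486 0.011 ]
t red 5 [195.4 153.6] ((195.5, 153.5), (1.0, 3.0), 90.0) [0.7155 0.1221 0.011 ]
t red 4 [191.5 154.5] ((191.5, 154.5), (1.0, 1.0), 90.0) [0.7133 0.1343 0.011 ]
axis proj [253.9676 173.2197]
```

View pics/w2s.png

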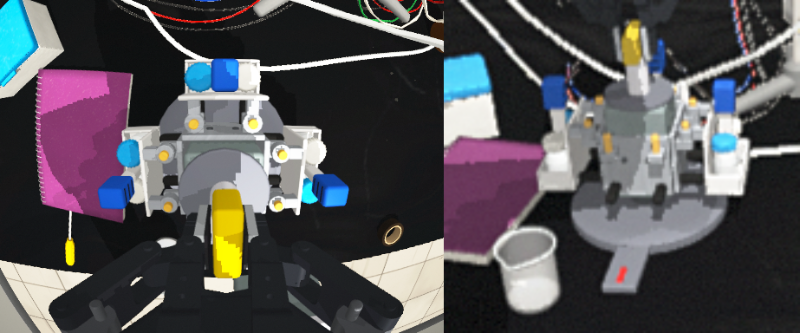

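The tool is at yaw −92.5°, so the empty side (pins at about (610,143) and (655,143) in the right half of the picture) faces the red mark to about 1°. I'll release, lift and look at the pins from above.

Emit:
play_rows(series=[{"dx": 0,"dy": 0,"dz": 0,"turn": 0,"fingers": -1},{"dx": 0,"dy": 0,"dz": 0,"turn": 0,"fingers": -1},{"dx": 0,"dy": 0,"dz": 0,"turn": 0,"fingers": -1},{"dx": 0,"dy": 0,"dz": 0,"turn": 0,"fingers": -1},{"dx": 0,"dy": 0,"dz": 20,"turn": 0,"fingers": -1},{"dx": 0,"dy": 0,"dz": 25,"turn": 0,"fingers": -1},{"dx": -20,"dy": 0,"dz": 10,"turn": 0,"fingers": -1},{"dx": -30,"dy": 1,"dz": 0,"turn": 0,"fingers": -1},{"dx": -30,"dy": 1,"dz": 0,"turn": 0,"fingers": -1},{"dx": 0,"dy": 0,"dz": 0,"turn": 0,"fingers": -1},{"dx": 0,"dy": 0,"dz": 0,"turn": 0,"fingers": -1},{"dx": 0,"dy": 0,"dz": 0,"turn": 0,"fingers": -1}])

```text
clock: 8.48
position: [0.4722, 0.1417, 0.2507]
ee_rot: [-0.012, -0.692, 0.722, -0.012]
contact_force: [0.4, -0.9, -0.3]
width: 0.0852
```

```bash
python3 - <<'E'
from m import *
im=wcam();save(im,'w3.png');print(im['s']['position'],yaw(im['s']),im['T'][:3,3])
for P in([.553,.1405,.215],[.503,.119,.123],[.503,.167,.123]): print(wproj(im,P))
for a,c,r,p in blobs(im,(17,120,120),(35,255,255),(0,0,512,384),20): print('y',a,c,watz(im,c,.123),watz(im,c,.215))
for a,c,r,p in blobs(im,(0,150,100),(8,255,255),(150,100,400,384),6): print('r',a,c,watz(im,c,.011))
c=wproj(im,[.503,.143,.123]).astype(int);x0,y0=max(c[0]-130,0),max(c[1]-110,0);print(x0,y0)
cv2.imwrite('pics/c3.png',cv2.cvtColor(cv2.resize(im['pixels'][y0:y0+200,x0:x0+260],None,fx=3,fy=3,interpolation=cv2.INTER_CUBIC),cv2.COLOR_RGB2BGR))
E
```

```text
[0.4722 0.1417 0.2507] 267.5623342986632 [0.5535 0.1423 0.3822]
[253.5358  96.9987]
[279.2078 152.1862]
[225.2306 154.8981]
y 2228 [255.6522  97.2877] [0.5524 0.1377 0.123 ] [0.5528 0.1393 0.215 ]
y 331 [ 82.8036 225.9879] [0.4384 0.3294 0.123 ] [0.4793 0.263  0.215 ]
y 87 [227.2299 154.7701] [0.503  0.1652 0.123 ] [0.5209 0.1571 0.215 ]
y 82 [279.5   154.561] [0.5008 0.1188 0.123 ] [0.5195 0.1271 0.215 ]
y 68 [226.0294  41.4853] [0.603  0.1608 0.123 ] [0.5854 0.1542 0.215 ]
y 65 [197.1538 125.2   ] [0.5312 0.19   0.123 ] [0.5391 0.1731 0.215 ]
y 64 [196.2188  71.5   ] [0.5785 0.1877 0.123 ] [0.5696 0.1716 0.215 ]
y 64 [310.875   71.7344] [0.5738 0.089  0.123 ] [0.5666 0.1079 0.215 ]
y 63 [281.6667  41.8889] [0.6006 0.1134 0.123 ] [0.5839 0.1237 0.215 ]
y 60 [309.55   125.0833] [0.5265 0.0913 0.123 ] [0.5361 0.1094 0.215 ]
y 30 [500.4333   6.9667] [ 0.6743 -0.1457  0.123 ] [ 0.6314 -0.0435  0.215 ]
r 64 [250.3438 197.2812] [0.4224 0.1487 0.011 ]
122 43
```

View pics/c3.png

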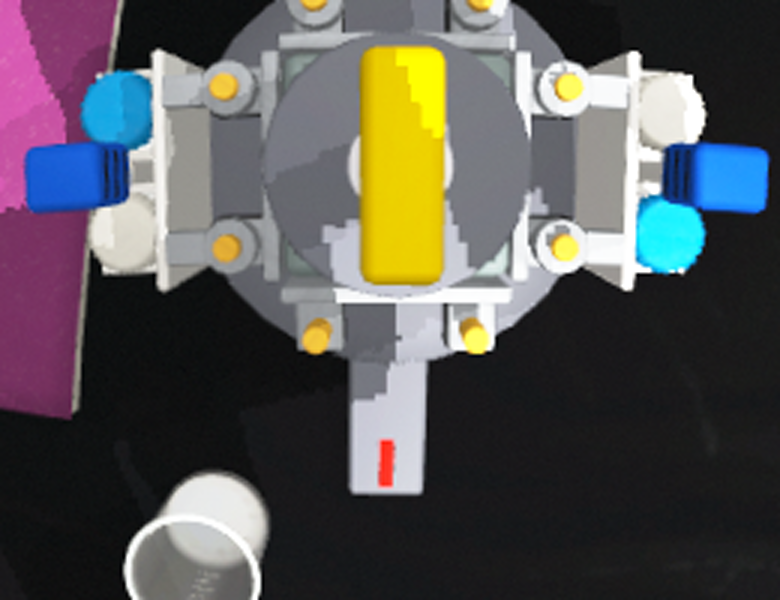

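The wrist view shows both pins clearly at (227,155) and (279,155), the red mark at (250,197), and the head square to the foot. Next I'll fit the pin positions as cylinders, and re-measure the loose caddy in the same script.

```bash
cat >> m.py <<'E'
from scipy.optimize import minimize
def hullmask(im,x,y,r,z0,z1,S=4):
    a=np.linspace(0,2*np.pi,24,endpoint=False);P=[wproj(im,[x+r*np.cos(t),y+r*np.sin(t),z]) for t in a for z in(z0,z1)]
    h=cv2.convexHull(np.array(P,np.float32));m=np.zeros((384*S,512*S),np.uint8);cv2.fillConvexPoly(m,np.round((h+.5)*S).astype(np.int32),1);return m
def fitpins(im,guess):
    h=cv2.cvtColor(im['pixels'],cv2.COLOR_RGB2HSV);m=cv2.inRange(h,np.array((14,90,80)),np.array((36,255,255)))//255
    out=[]
    for g in guess:
        u,v=wproj(im,[*g,.118]).astype(int);k=np.zeros_like(m);k[v-16:v+17,u-14:u+15]=m[v-16:v+17,u-14:u+15]
        K=cv2.resize(k,(512*4,384*4),interpolation=cv2.INTER_NEAREST)
        def cost(q):
            M=hullmask(im,*q,.004,.105,.123);return -(M&K).sum()/max((M|K).sum(),1)
        r=minimize(cost,g,method='Nelder-Mead',options=dict(initial_simplex=np.array([g,[g[0]+.003,g[1]],[g[0],g[1]+.003]]),xatol=1e-4,fatol=1e-4));out.append((r.x,r.fun))
    return out
E
python3 - <<'E'
from m import *
im=wcam()
o=fitpins(im,[[.500,.165],[.500,.119]]);print(o)
a,b=o[0][0],o[1][0];c=(a+b)/2;print('mid',c,'sep',np.hypot(*(a-b)),'ang',np.degrees(np.arctan2(-(a-b)[0],(a-b)[1])), 'r',np.hypot(*(c-[.5525,.1396])))
T=get_image('top');S=get_image('side')
for im,bx in((T,(320,180,380,230)),(S,(340,180,420,290))):
    for a,c,r,p in blobs(im,(108,150,60),(125,255,255),bx,8): print('blue',a,c,r,atz(im,c,.108 if im is T else .096))
E
```

```text
[(array([0.491 , 0.1763]), np.float64(0.0)), (array([0.5008, 0.1302]), np.float64(0.0))]
mid [0.4959 0.1533] sep 0.047021936370166766 ang 11.967102376585116 r 0.05824700099575925
blue 33 [353.5455 205.0909] ((354.1415100097656, 204.7547149658203), (5.906504154205322, 9.3405179977417), 15.945395469665527) [ 0.5067 -0.3256  0.108 ]
blue 115 [374.7304 213.0957] ((374.7837829589844, 213.2972869873047), (8.219949722290039, 14.467110633850098), 9.462322235107422) [ 0.5105 -0.3317  0.096 ]m.py:38: RuntimeWarning: overflow encountered in scalar negative
  M=hullmask(im,*q,.004,.105,.123);return -(M&K).sum()/max((M|K).sum(),1)
```

```bash
sed -i 's/return -(M&K).sum()/return -float((M\&K).sum())/' m.py; python3 - <<'E'
from m import *
im=wcam()
o=fitpins(im,[[.500,.165],[.500,.119]]);print(o)
a,b=o[0][0],o[1][0];c=(a+b)/2;print('mid',c,'sep',np.hypot(*(a-b)),'ang',np.degrees(np.arctan2(-(a-b)[0],(a-b)[1])), 'r',np.hypot(*(c-[.5525,.1396])))
E
```

```text
[(array([0.5017, 0.1661]), np.float64(-0.9021406727828746)), (array([0.4992, 0.1181]), np.float64(-0.8567931456548348))]
mid [0.5004 0.1421] sep 0.04807526673748899 ang -2.9019023863477447 r 0.05212122885883008
```

Pins fit well, with 48.1 mm separation: midpoint (0.5004, 0.1421), radius about 52 mm, head yaw −2.8°. Now to the loose caddy.

Emit:
play_rows(series=[{"dx": 2,"dy": -34,"dz": 0,"turn": -0.01,"fingers": -1},{"dx": 2,"dy": -34,"dz": 0,"turn": -0.01,"fingers": -1},{"dx": 2,"dy": -34,"dz": 0,"turn": -0.01,"fingers": -1},{"dx": 2,"dy": -34,"dz": 0,"turn": -0.01,"fingers": -1},{"dx": 2,"dy": -34,"dz": 0,"turn": -0.01,"fingers": -1},{"dx": 2,"dy": -34,"dz": 0,"turn": -0.01,"fingers": -1},{"dx": 2,"dy": -34,"dz": 0,"turn": -0.01,"fingers": -1},{"dx": 2,"dy": -34,"dz": 0,"turn": -0.01,"fingers": -1},{"dx": 2,"dy": -34,"dz": 0,"turn": -0.01,"fingers": -1},{"dx": 2,"dy": -34,"dz": 0,"turn": -0.01,"fingers": -1},{"dx": 2,"dy": -34,"dz": 0,"turn": -0.01,"fingers": -1},{"dx": 2,"dy": -34,"dz": 0,"turn": -0.01,"fingers": -1},{"dx": 2,"dy": -34,"dz": 0,"turn": -0.01,"fingers": -1},{"dx": 0,"dy": 0,"dz": 0,"turn": 0,"fingers": -1},{"dx": 0,"dy": 0,"dz": 0,"turn": 0,"fingers": -1},{"dx": 0,"dy": 0,"dz": 0,"turn": 0,"fingers": -1}])

```text
clock: 10.07
position: [0.5046, -0.3271, 0.2429]
ee_rot: [-0.013, -0.641, 0.767, -0.009]
contact_force: [-0.5, 0.7, 0.7]
width: 0.0851
```

```bash
python3 - <<'E'
from m import *
im=wcam();save(im,'w4.png');print(im['s']['position'],yaw(im['s'])-360,im['T'][:3,3],im['T'][:3,2])
for P in([.508,-.330,.112],[.508,-.330,0]): print(wproj(im,P))
for a,c,r,p in blobs(im,(108,150,60),(125,255,255),(100,0,400,384),30):
    print(a,c,r,'@112',watz(im,c,.112))
for a,c,r,p in blobs(im,(85,120,60),(106,255,255),(150,0,400,384),30): print('cap',a,c,watz(im,c,.059))
c=wproj(im,[.52,-.330,.08]).astype(int);x0,y0=max(c[0]-100,0),max(c[1]-75,0);print(x0,y0)
cv2.imwrite('pics/c4.png',cv2.cvtColor(cv2.resize(im['pixels'][y0:y0+150,x0:x0+200],None,fx=4,fy=4,interpolation=cv2.INTER_CUBIC),cv2.COLOR_RGB2BGR))
E
```

```text
[ 0.5046 -0.3271  0.2429] -100.24562967254963 [ 0.5858 -0.338   0.3741] [-0.3202  0.0283 -0.9469]
[258.0949 181.0432]
[256.0705 156.1889]
184 [255.3804 173.6304] ((256.40386962890625, 178.0192413330078), (18.502843856811523, 29.680654525756836), 2.726310968399048) @112 [ 0.5154 -0.3288  0.112 ]
cap 723 [267.6086 175.0401] [ 0.4971 -0.3399  0.059 ]
cap 428 [238.6215 165.0864] [ 0.5141 -0.3108  0.059 ]
cap 413 [387.2446 190.5448] [ 0.4522 -0.4795  0.059 ]
155 85
```

View pics/c4.png

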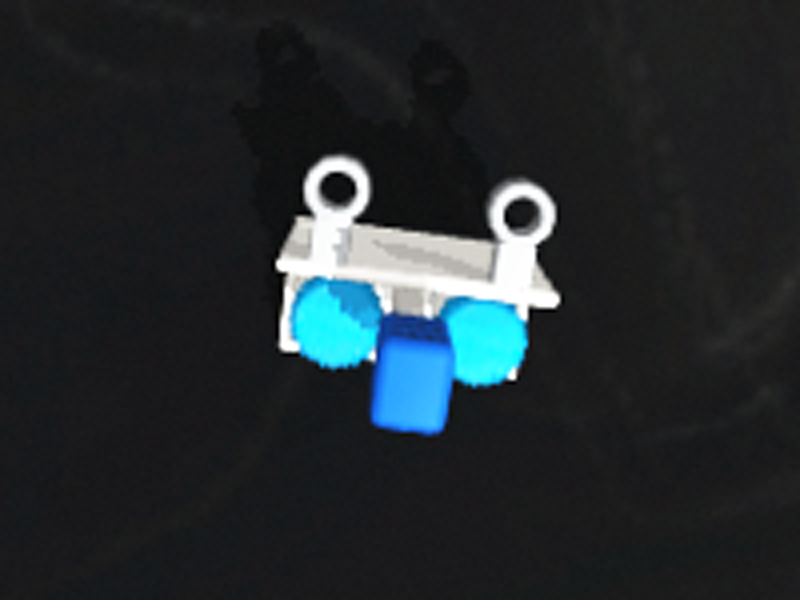

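The knuckle rings sit at about (239,132) and (285.5,138.5), and the grip top at about (258,180.5).

```bash
python3 - <<'E'
from m import *
im=wcam()
a=watz(im,(238.9,131.6),.072);b=watz(im,(285.1,138.4),.072);g=watz(im,(257.6,180.3),.112)
print(a,b,g);d=(a-b)[:2];y=np.degrees(np.arctan2(-d[0],d[1]));print('sep',np.hypot(*d),'yaw',y)
m=(a+b)[:2]/2;x=np.array([np.cos(np.radians(y)),np.sin(np.radians(y))]);print('grip from knuckles',m-.038*x)
E
```

```text
[ 0.5514 -0.3183  0.072 ] [ 0.5359 -0.3635  0.072 ] [ 0.5087 -0.329   0.112 ]
sep 0.04777727901348731 yaw -18.872642498573967
grip from knuckles [ 0.5077 -0.3286]
```

Emit:
play_rows(series=[{"dx": 2,"dy": -1,"dz": -10,"turn": -0.05,"fingers": -1},{"dx": 1,"dy": -1,"dz": -20,"turn": -0.05,"fingers": -1},{"dx": 0,"dy": 0,"dz": -25,"turn": -0.04,"fingers": -1},{"dx": 0,"dy": 0,"dz": -25,"turn": 0,"fingers": -1},{"dx": 0,"dy": 0,"dz": -15,"turn": 0,"fingers": -1},{"dx": 0,"dy": 0,"dz": 0,"turn": 0,"fingers": -1},{"dx": 0,"dy": 0,"dz": 0,"turn": 0,"fingers": -1}])

```text
clock: 10.75
position: [0.5099, -0.3177, 0.149]
ee_rot: [-0.012, -0.588, 0.808, -0.01]
contact_force: [-0.1, 0.8, -0.2]
width: 0.0854
```

```bash
python3 - <<'E'
from m import *
s=get_state();print(s['position'],(yaw(s)+180)%360-180);w,x,y,z=s['ee_rot'];print(Ro.from_quat([x,y,z,w]).as_matrix()[:,2])
E
```

```text
[ 0.5099 -0.3177  0.149 ] -107.90737534121195
[-0.0072 -0.0298 -0.9995]
```

Emit:
play_rows(series=[{"dx": -1.5,"dy": -11,"dz": -8,"turn": -0.015,"fingers": -1},{"dx": 0,"dy": 0,"dz": 0,"turn": 0,"fingers": -1},{"dx": 0,"dy": 0,"dz": 0,"turn": 0,"fingers": -1}])

```text
clock: 11.0
position: [0.51, -0.3287, 0.1435]
ee_rot: [-0.011, -0.583, 0.812, -0.012]
contact_force: [0.3, 0.5, 0.5]
width: 0.0855
```

Emit:
play_rows(series=[{"dx": -1.5,"dy": 0,"dz": -18,"turn": 0,"fingers": -1},{"dx": 0,"dy": 0,"dz": -18,"turn": 0,"fingers": -1},{"dx": 0,"dy": 0,"dz": -12,"turn": 0,"fingers": -1},{"dx": 0,"dy": 0,"dz": 0,"turn": 0,"fingers": -1},{"dx": 0,"dy": 0,"dz": 0,"turn": 0,"fingers": -1}])

```text
clock: 11.42
position: [0.5118, -0.3326, 0.1003]
ee_rot: [-0.009, -0.582, 0.813, -0.018]
contact_force: [-0.5, -0.0, 0.7]
width: 0.0858
```

Emit:
play_rows(series=[{"dx": -4,"dy": 3.5,"dz": -10,"turn": 0,"fingers": -1},{"dx": 0,"dy": 0,"dz": 0,"turn": 0,"fingers": -1},{"dx": 0,"dy": 0,"dz": 0,"turn": 0,"fingers": -1}])

```text
clock: 11.67
position: [0.5098, -0.3311, 0.0939]
ee_rot: [-0.008, -0.582, 0.813, -0.022]
contact_force: [0.3, 0.4, 1.0]
width: 0.0858
```

```bash
python3 - <<'E'
from m import *
s=get_state();print(s['position'],(yaw(s)+180)%360-180);w,x,y,z=s['ee_rot'];print(Ro.from_quat([x,y,z,w]).as_matrix());print(s['qpos'],s['qd'])
E
```

```text
[ 0.5098 -0.3311  0.0939] -108.82275390930818
[[-0.3229 -0.9464  0.0114]
 [-0.9457  0.3221 -0.0449]
 [ 0.0388 -0.0253 -0.9989]]
[-0.6742  0.4228  1.6753 -0.033   1.0069  1.2423] [-0.0006 -0.0038  0.0087  0.0004  0.02    0.0018]
```

Emit:
play_rows(series=[{"dx": -1,"dy": 2.5,"dz": -2,"turn": 0,"fingers": 0},{"dx": 0,"dy": 0,"dz": 0,"turn": 0,"fingers": 0.3},{"dx": 0,"dy": 0,"dz": 0,"turn": 0,"fingers": 1},{"dx": 0,"dy": 0,"dz": 0,"turn": 0,"fingers": 1},{"dx": 0,"dy": 0,"dz": 0,"turn": 0,"fingers": 1},{"dx": 0,"dy": 0,"dz": 0,"turn": 0,"fingers": 1},{"dx": 0,"dy": 0,"dz": 0,"turn": 0,"fingers": 1},{"dx": 0,"dy": 0,"dz": 0,"turn": 0,"fingers": 1}])

```text
clock: 12.33
position: [0.5114, -0.3294, 0.0966]
ee_rot: [-0.007, -0.581, 0.813, -0.025]
contact_force: [-0.1, -0.1, -0.2]
width: 0.0173
```

Emit:
play_rows(series=[{"dx": 0,"dy": 0,"dz": 10,"turn": 0,"fingers": 1},{"dx": 0,"dy": 0,"dz": 20,"turn": 0,"fingers": 1},{"dx": 0,"dy": 0,"dz": 25,"turn": 0,"fingers": 1},{"dx": 0,"dy": 0,"dz": 25,"turn": 0,"fingers": 1},{"dx": 0,"dy": 0,"dz": 15,"turn": 0,"fingers": 1},{"dx": 0,"dy": 0,"dz": 0,"turn": 0,"fingers": 1},{"dx": 0,"dy": 0,"dz": 0,"turn": 0,"fingers": 1}])

```text
clock: 12.92
position: [0.5079, -0.328, 0.1934]
ee_rot: [-0.009, -0.582, 0.813, -0.02]
contact_force: [-0.3, -0.2, -2.3]
width: 0.017
```

```bash
python3 - <<'E'
from m import *
s=get_state();print(s['position'],(yaw(s)+180)%360-180,s['contact_force'],s['width'],s['qpos']);w,x,y,z=s['ee_rot'];print(Ro.from_quat([x,y,z,w]).as_matrix()[2])
E
```

```text
[ 0.5079 -0.328   0.1934] -108.83702203882171 [-0.3408 -0.1544 -2.3067] 0.017017687439822935 [-0.6718  0.334   1.5445 -0.03    1.2287  1.2374]
[ 0.0382 -0.023  -0.999 ]
```

Emit:
play_rows(series=[{"dx": -3,"dy": 20,"dz": 0,"turn": 0.015,"fingers": 1},{"dx": -6,"dy": 32,"dz": 0,"turn": 0.02,"fingers": 1},{"dx": -6,"dy": 32,"dz": 0,"turn": 0.02,"fingers": 1},{"dx": -6,"dy": 32,"dz": 0,"turn": 0.02,"fingers": 1},{"dx": -6,"dy": 32,"dz": 0,"turn": 0.02,"fingers": 1},{"dx": -6,"dy": 32,"dz": 0,"turn": 0.02,"fingers": 1},{"dx": -6,"dy": 32,"dz": 0,"turn": 0.02,"fingers": 1},{"dx": -6,"dy": 32,"dz": 0,"turn": 0.02,"fingers": 1},{"dx": -6,"dy": 32,"dz": 0,"turn": 0.02,"fingers": 1},{"dx": -6,"dy": 32,"dz": 0,"turn": 0.02,"fingers": 1},{"dx": -6,"dy": 32,"dz": 0,"turn": 0.02,"fingers": 1},{"dx": -6,"dy": 32,"dz": 0,"turn": 0.02,"fingers": 1},{"dx": -4,"dy": 32,"dz": 0,"turn": 0.02,"fingers": 1},{"dx": -3,"dy": 30,"dz": 0,"turn": 0.02,"fingers": 1},{"dx": 0,"dy": 15,"dz": 0,"turn": 0,"fingers": 1},{"dx": 0,"dy": 0,"dz": 0,"turn": 0,"fingers": 1},{"dx": 0,"dy": 0,"dz": 0,"turn": 0,"fingers": 1}])

```text
clock: 14.33
position: [0.411, 0.1382, 0.172]
ee_rot: [-0.018, -0.691, 0.722, -0.01]
contact_force: [-0.4, -0.5, -1.9]
width: 0.0169
```

```bash
cat >> m.py <<'E'
def look(name,box=None):
    im=wcam();s=im['s'];save(im,name);print('pos',s['position'],'yaw',(yaw(s)+180)%360-180,'F',s['contact_force'],'M',s['moment'],'w',s['width'],'z',im['s']['clock']);w,x,y,z=s['ee_rot'];print('tilt',Ro.from_quat([x,y,z,w]).as_matrix()[2]);return im
E
python3 - <<'E'
from m import *
im=look('w5.png')
print(wproj(im,[.5004,.1421,.123]))
for a,c,r,p in blobs(im,(14,100,90),(36,255,255),(150,60,400,300),20): print('y',a,c,watz(im,c,.123))
c=wproj(im,[.49,.1421,.13]).astype(int);x0,y0=max(c[0]-100,0),max(c[1]-75,0);print(x0,y0)
cv2.imwrite('pics/c5.png',cv2.cvtColor(cv2.resize(im['pixels'][y0:y0+150,x0:x0+200],None,fx=4,fy=4,interpolation=cv2.INTER_CUBIC),cv2.COLOR_RGB2BGR))
E
```

```text
pos [0.411  0.1382 0.172 ] yaw -92.53417515627558 F [-0.4348 -0.5438 -1.8663] M [ 0.0006 -0.0228  0.0533] w 0.016856137486566995 z 14.3333
tilt [ 0.0393  0.0099 -0.9992]
[243.336   82.3785]
y 167 [205.006   83.4192] [0.5014 0.1649 0.123 ]
y 160 [282.8687  82.95  ] [0.4991 0.1187 0.123 ]
144 24
```

View pics/c5.png

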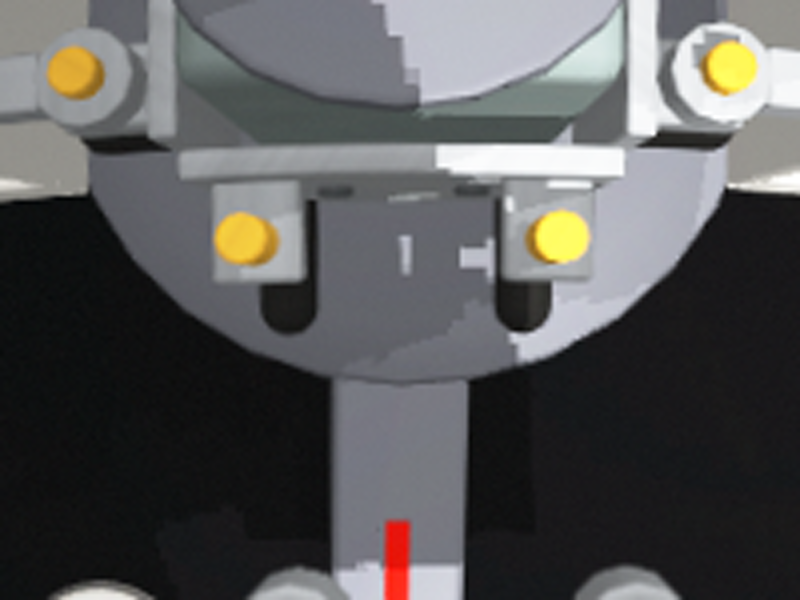

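Pins are at (205,83) and (283,83), with the camera almost straight over them. I'll look at the held knuckles and compute both positions in the same frame.

```bash
python3 - <<'E'
from m import *
im=wcam()
o=fitpins(im,[[.5013,.1655],[.499,.1185]]);print(o);a,b=o[0][0],o[1][0];print('mid',(a+b)/2,'sep',np.hypot(*(a-b)),'ang',np.degrees(np.arctan2(-(a-b)[0],(a-b)[1])))
g=cv2.cvtColor(im['pixels'],cv2.COLOR_RGB2GRAY)
zt=.172-.0966+.072
c=wproj(im,[.411+.038,.140,zt]);print(c,zt)
x0,y0=int(c[0])-80,int(c[1])-45;print(x0,y0)
cv2.imwrite('pics/c6.png',cv2.cvtColor(cv2.resize(im['pixels'][y0:y0+110,x0:x0+160],None,fx=5,fy=5,interpolation=cv2.INTER_CUBIC),cv2.COLOR_RGB2BGR))
E
```

```text
[(array([0.5019, 0.1658]), np.float64(-0.9288147138964578)), (array([0.4995, 0.1178]), np.float64(-0.9345259391771019))]
mid [0.5007 0.1418] sep 0.048025462780698074 ang -2.8686210981551152
[250.9717 176.5649] 0.14739999999999998
170 131
```

View pics/c6.png

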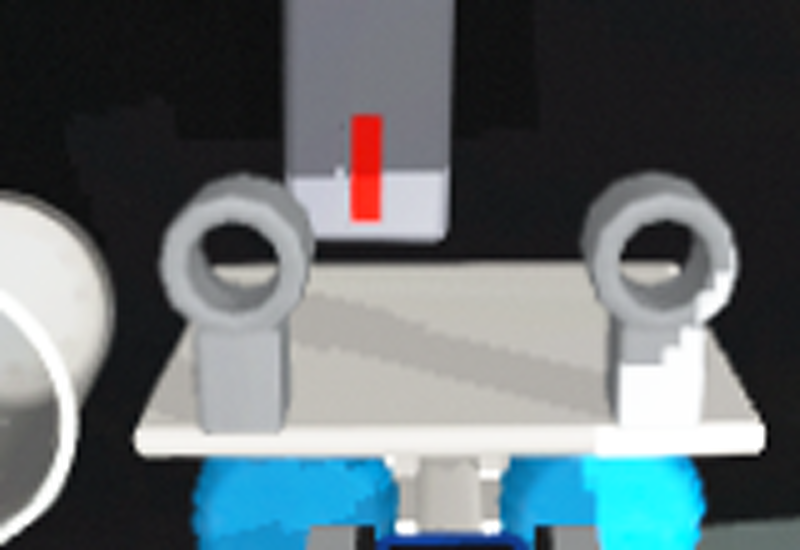

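```bash
python3 - <<'E'
from m import *
im=wcam();s=im['s']
for z in(.144,.146,.148):
    a=watz(im,(216.8,181.6),z)[:2];b=watz(im,(302.4,180.8),z)[:2];m=(a+b)/2
    print(z,a,b,'sep',np.hypot(*(a-b)),'ang',np.degrees(np.arctan2(-(a-b)[0],(a-b)[1])),'mid',m,'rel tcp',m-s['position'][:2],'to go',np.array([.5007,.1418])-m)
E
```

```text
0.144 [0.4466 0.1586] [0.4443 0.1105] sep 0.04819860239999592 ang -2.7583357913818682 mid [0.4454 0.1346] rel tcp [ 0.0341 -0.0027] to go [0.0553 0.0072]
0.146 [0.4472 0.1584] [0.4449 0.1108] sep 0.047591794561879994 ang -2.758335791381943 mid [0.446  0.1346] rel tcp [ 0.0347 -0.0027] to go [0.0547 0.0072]
0.148 [0.4478 0.1581] [0.4455 0.1112] sep 0.046984986723764034 ang -2.7583357913818847 mid [0.4466 0.1347] rel tcp [ 0.0353 -0.0026] to go [0.0541 0.0071]
```

Vision gives knuckles at yaw −2.76° and pins at −2.87°, with about 55 mm in x and 7 mm in y to go. I'll move over the pins in stages, staying above them.

Emit:
play_rows(series=[{"dx": 10,"dy": 2,"dz": 2,"turn": 0,"fingers": 1},{"dx": 12,"dy": 2,"dz": 1,"turn": 0,"fingers": 1},{"dx": 12,"dy": 2,"dz": 0,"turn": 0,"fingers": 1},{"dx": 10,"dy": 0,"dz": 0,"turn": 0,"fingers": 1},{"dx": 0,"dy": 0,"dz": 0,"turn": 0,"fingers": 1},{"dx": 0,"dy": 0,"dz": 0,"turn": 0,"fingers": 1},{"dx": 0,"dy": 0,"dz": 0,"turn": 0,"fingers": 1}])

```text
clock: 15.07
position: [0.4644, 0.139, 0.1756]
ee_rot: [-0.017, -0.687, 0.726, -0.012]
contact_force: [-0.4, 0.3, -2.4]
width: 0.0166
```

Emit:
play_rows(series=[{"dx": 2,"dy": 5.5,"dz": 0,"turn": 0.012,"fingers": 1},{"dx": 0,"dy": 0,"dz": 0,"turn": 0,"fingers": 1},{"dx": 0,"dy": 0,"dz": 0,"turn": 0,"fingers": 1}])

```text
clock: 15.32
position: [0.4655, 0.1448, 0.1752]
ee_rot: [-0.017, -0.692, 0.722, -0.011]
contact_force: [-0.3, 0.3, -2.5]
width: 0.0174
```

```bash
python3 - <<'E'
from m import *
im=look('w7.png')
for P in([.5019,.1658,.123],[.4995,.1178,.123]): print(wproj(im,P))
for a,c,r,p in blobs(im,(14,100,80),(36,255,255),(150,100,400,250),5): print('y',a,c,watz(im,c,.123))
c=wproj(im,[.5007,.1418,.14]);x0,y0=int(c[0])-80,int(c[1])-55;print(x0,y0)
cv2.imwrite('pics/c7.png',cv2.cvtColor(cv2.resize(im['pixels'][y0:y0+110,x0:x0+160],None,fx=5,fy=5,interpolation=cv2.INTER_CUBIC),cv2.COLOR_RGB2BGR))
E
```

```text
pos [0.4655 0.1448 0.1752] yaw -92.43494712967737 F [-0.2756  0.2979 -2.5163] M [ 0.1049 -0.017   0.0506] w 0.017360423317678463 z 15.3167
tilt [ 0.0404  0.0081 -0.9992]
[221.2008 168.7007]
[296.4089 168.5053]
y 2536 [269.291  124.3904] [0.5285 0.1342 0.123 ]
y 140 [179.9214 125.8429] [0.5312 0.1898 0.123 ]
y 127 [336.4409 125.6772] [0.5266 0.0915 0.123 ]
y 102 [292.9216 162.6471] [0.5035 0.12   0.123 ]
y 96 [223.4062 162.625 ] [0.5058 0.1641 0.123 ]
180 120
```

View pics/c7.png

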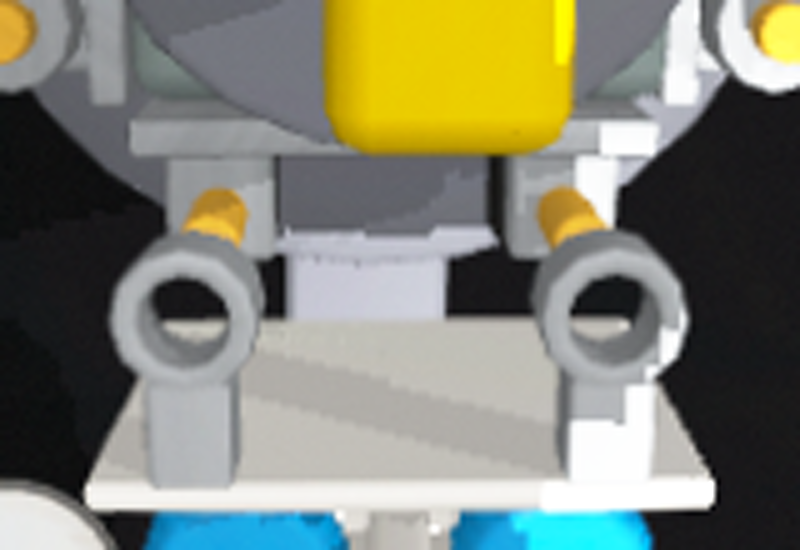

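Rings at (217,182) and (302,182) put the knuckle midpoint within 1 mm of the pin midpoint. Descending gently.

Emit:
play_rows(series=[{"dx": 0.8,"dy": -0.3,"dz": -3,"turn": -0.004,"fingers": 1},{"dx": 0,"dy": 0,"dz": -3,"turn": 0,"fingers": 1},{"dx": 0,"dy": 0,"dz": -3,"turn": 0,"fingers": 1},{"dx": 0,"dy": 0,"dz": 0,"turn": 0,"fingers": 1},{"dx": 0,"dy": 0,"dz": 0,"turn": 0,"fingers": 1}])

```text
clock: 15.78
position: [0.4651, 0.1448, 0.1654]
ee_rot: [-0.018, -0.691, 0.723, -0.011]
contact_force: [-0.3, -0.2, -2.7]
width: 0.0169
```

```bash
cat > t.py <<'E'
from m import *
s=get_state();p=s['position'];y=np.radians((yaw(s)+180)%360-180+92.53)
r=np.array([.0343,-.0027]);R=np.array([[np.cos(y),-np.sin(y)],[np.sin(y),np.cos(y)]])
w,x,yy,z=s['ee_rot']
print('tcp',p,'yaw err deg',np.degrees(y)-.1+.2,'to go mm',1000*(np.array([.5007,.1418])-p[:2]-R@r),'F',s['contact_force'],'M',s['moment'],'tilt',Ro.from_quat([x,yy,z,w]).as_matrix()[2][:2],'t',s['clock'])
E
python3 t.py
```

```text
tcp [0.4651 0.1448 0.1654] yaw err deg -0.002847010958640789 to go mm [ 1.318  -0.2707] F [-0.3264 -0.1534 -2.7311] M [-0.0094  0.0095 -0.0228] tilt [0.0404 0.0084] t 15.7833
```

Emit:
play_rows(series=[{"dx": 1.8,"dy": -0.3,"dz": 0,"turn": 0,"fingers": 1},{"dx": 0,"dy": 0,"dz": -2,"turn": 0,"fingers": 1},{"dx": 0,"dy": 0,"dz": -2,"turn": 0,"fingers": 1},{"dx": 0,"dy": 0,"dz": -1,"turn": 0,"fingers": 1},{"dx": 0,"dy": 0,"dz": 0,"turn": 0,"fingers": 1},{"dx": 0,"dy": 0,"dz": 0,"turn": 0,"fingers": 1}])

```text
clock: 16.28
position: [0.4672, 0.1443, 0.1598]
ee_rot: [-0.018, -0.69, 0.723, -0.011]
contact_force: [0.0, -0.6, -2.4]
width: 0.0168
```

```bash
python3 t.py
```

```text
tcp [0.4672 0.1443 0.1598] yaw err deg -0.013490991597558372 to go mm [-0.7558  0.2193] F [ 0.0216 -0.5505 -2.4018] M [ 0.0605 -0.0065  0.0047] tilt [0.0405 0.0085] t 16.2833
```

Emit:
play_rows(series=[{"dx": -0.7,"dy": 0.2,"dz": -1,"turn": 0,"fingers": 1},{"dx": 0,"dy": 0,"dz": -1,"turn": 0,"fingers": 1},{"dx": 0,"dy": 0,"dz": -1,"turn": 0,"fingers": 1},{"dx": 0,"dy": 0,"dz": 0,"turn": 0,"fingers": 1},{"dx": 0,"dy": 0,"dz": 0,"turn": 0,"fingers": 1}])

```text
clock: 16.7
position: [0.4664, 0.1446, 0.1565]
ee_rot: [-0.017, -0.69, 0.723, -0.011]
contact_force: [0.6, 0.7, -3.1]
width: 0.0167
```

```bash
python3 t.py
```

```text
tcp [0.4664 0.1446 0.1565] yaw err deg -0.014434657803457207 to go mm [ 0.0187 -0.0318] F [ 0.5634  0.6986 -3.1357] M [0.0689 0.0668 0.0007] tilt [0.0404 0.0083] t 16.7
```

Emit:
play_rows(series=[{"dx": 0,"dy": 0,"dz": -1.5,"turn": 0,"fingers": 1},{"dx": 0,"dy": 0,"dz": -1.5,"turn": 0,"fingers": 1},{"dx": 0,"dy": 0,"dz": -1.5,"turn": 0,"fingers": 1},{"dx": 0,"dy": 0,"dz": 0,"turn": 0,"fingers": 1},{"dx": 0,"dy": 0,"dz": 0,"turn": 0,"fingers": 1}])

```text
clock: 17.12
position: [0.4664, 0.1446, 0.1516]
ee_rot: [-0.017, -0.69, 0.723, -0.011]
contact_force: [-0.0, 0.7, -1.7]
width: 0.0166
```

```bash
python3 t.py
```

```text
tcp [0.4664 0.1446 0.1516] yaw err deg -0.010730287200425431 to go mm [ 0.0251 -0.0411] F [-0.013   0.6888 -1.7294] M [ 0.0793 -0.0213  0.0447] tilt [0.0404 0.0082] t 17.1167
```

It has gone about 8 mm below the pin tops with no resistance. Continuing to the ledges.

Emit:
play_rows(series=[{"dx": 0,"dy": 0,"dz": -1.5,"turn": 0,"fingers": 1},{"dx": 0,"dy": 0,"dz": -1.5,"turn": 0,"fingers": 1},{"dx": 0,"dy": 0,"dz": -1.5,"turn": 0,"fingers": 1},{"dx": 0,"dy": 0,"dz": -1.5,"turn": 0,"fingers": 1},{"dx": 0,"dy": 0,"dz": 0,"turn": 0,"fingers": 1},{"dx": 0,"dy": 0,"dz": 0,"turn": 0,"fingers": 1}])

```text
clock: 17.62
position: [0.4664, 0.1446, 0.1449]
ee_rot: [-0.017, -0.69, 0.723, -0.011]
contact_force: [-0.9, 0.2, -2.5]
width: 0.0166
```

```bash
python3 t.py
```

```text
tcp [0.4664 0.1446 0.1449] yaw err deg -0.013775192221879728 to go mm [-0.0014 -0.0427] F [-0.8535  0.1708 -2.4728] M [ 0.028  -0.0063 -0.0053] tilt [0.0404 0.0083] t 17.6167
```

Emit:
play_rows(series=[{"dx": 0,"dy": 0,"dz": -1,"turn": 0,"fingers": 1},{"dx": 0,"dy": 0,"dz": -1,"turn": 0,"fingers": 1},{"dx": 0,"dy": 0,"dz": -0.5,"turn": 0,"fingers": 1},{"dx": 0,"dy": 0,"dz": 0,"turn": 0,"fingers": 1},{"dx": 0,"dy": 0,"dz": 0,"turn": 0,"fingers": 1}])

```text
clock: 18.03
position: [0.4666, 0.1446, 0.1432]
ee_rot: [-0.017, -0.69, 0.723, -0.011]
contact_force: [-0.6, -1.2, -1.6]
width: 0.0167
```

```bash
python3 t.py
```

```text
tcp [0.4666 0.1446 0.1432] yaw err deg -0.012665805337627511 to go mm [-0.1888 -0.0717] F [-0.6306 -1.1593 -1.6348] M [ 0.0743 -0.0122  0.0157] tilt [0.0402 0.0073] t 18.0333
```

Emit:
play_rows(series=[{"dx": 0,"dy": 0,"dz": -1.2,"turn": 0,"fingers": 1},{"dx": 0,"dy": 0,"dz": -1.2,"turn": 0,"fingers": 1},{"dx": 0,"dy": 0,"dz": -1.2,"turn": 0,"fingers": 1}])

```text
clock: 18.28
position: [0.4668, 0.145, 0.1425]
ee_rot: [-0.016, -0.69, 0.723, -0.012]
contact_force: [-3.0, -1.2, 9.0]
width: 0.0171
```

```bash
python3 t.py
```

```text
tcp [0.4668 0.145  0.1425] yaw err deg -0.011317492122140033 to go mm [-0.3615 -0.3859] F [-3.0096 -1.2084  9.007 ] M [0.0984 0.328  0.0378] tilt [0.0393 0.0055] t 18.2833
```

Contact on the ledges at TCP z 0.1425 (expected about 0.142), with about 11 N. Releasing and lifting clear.

Emit:
play_rows(series=[{"dx": 0,"dy": 0,"dz": 0,"turn": 0,"fingers": 1},{"dx": 0,"dy": 0,"dz": 0,"turn": 0,"fingers": 0.2},{"dx": 0,"dy": 0,"dz": 0,"turn": 0,"fingers": -0.3},{"dx": 0,"dy": 0,"dz": 0,"turn": 0,"fingers": -0.8},{"dx": 0,"dy": 0,"dz": 0,"turn": 0,"fingers": -1},{"dx": 0,"dy": 0,"dz": 0,"turn": 0,"fingers": -1},{"dx": 0,"dy": 0,"dz": 0,"turn": 0,"fingers": -1}])

```text
clock: 18.87
position: [0.4684, 0.1452, 0.1432]
ee_rot: [-0.014, -0.69, 0.723, -0.013]
contact_force: [-0.3, -0.2, 0.1]
width: 0.085
```

```bash
python3 - <<'E'
from m import *
im=look('w8.png');S=get_image('side');save(S,'s8.png')
cv2.imwrite('pics/c8.png',cv2.cvtColor(cv2.resize(np.hstack([im['pixels'],cv2.resize(S['pixels'][150:290,100:250],(411,384))]),(800,333)),cv2.COLOR_RGB2BGR))
E
```

```text
pos [0.4684 0.1452 0.1432] yaw -92.6418122217014 F [-0.3093 -0.1945  0.0974] M [ 0.004  -0.0506  0.0109] w 0.08495957642293162 z 18.8667
tilt [ 0.0386  0.0015 -0.9993]
```

View pics/c8.png

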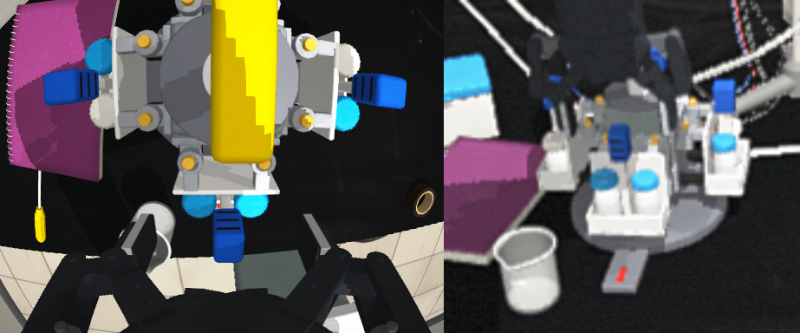

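The caddy hangs with both brass pins showing through its knuckles, and the jaws are clear of it. Retreating up and back.

Emit:
play_rows(series=[{"dx": -1,"dy": 0,"dz": 8,"turn": 0,"fingers": -1},{"dx": -1,"dy": 0,"dz": 15,"turn": 0,"fingers": -1},{"dx": -1,"dy": 0,"dz": 20,"turn": 0,"fingers": -1},{"dx": -1,"dy": 0,"dz": 20,"turn": 0,"fingers": -1},{"dx": -1,"dy": 0,"dz": 20,"turn": 0,"fingers": -1},{"dx": -1,"dy": 0,"dz": 15,"turn": 0,"fingers": -1},{"dx": 0,"dy": 0,"dz": 0,"turn": 0,"fingers": -1},{"dx": 0,"dy": 0,"dz": 0,"turn": 0,"fingers": -1},{"dx": 0,"dy": 0,"dz": 0,"turn": 0,"fingers": -1}])

```text
clock: 19.72
position: [0.4601, 0.1449, 0.2476]
ee_rot: [-0.015, -0.691, 0.723, -0.012]
contact_force: [0.6, 0.6, -0.1]
width: 0.0859
```

```bash
python3 - <<'E'
from m import *
im=look('w9.png');S=get_image('side');T=get_image('top')
for a,c,r,p in blobs(im,(14,100,80),(36,255,255),(120,20,400,300),40): print('y',a,c,r[2],watz(im,c,.123),watz(im,c,.215))
for a,c,r,p in blobs(im,(108,150,60),(125,255,255),(150,100,350,384),60): print('blue',a,c,watz(im,c,.157))
for a,c,r,p in blobs(S,(108,150,60),(125,255,255),(160,170,200,240),8):
    print('side blue',a,c,'at home xy z=',)
    print(proj(S,[.4624,.144,.141]),proj(S,[.4624,.144,.159]))
for l,I in(('beaker_mid',S),('black_tape_mid',S)):print(l,[(round(d['p'],2),atz(I,d['xy'],.0345 if l[0]=='b' and l[1]=='e' else .01)[:2]) for d in masks_of(I,l)[:1]])
print([atz(T,d['xy'],.08) for d in masks_of(T,'brown_bottle_mid')[:1]])
E
```

```text
pos [0.4601 0.1449 0.2476] yaw -92.63951471372599 F [ 0.624   0.6225 -0.1472] M [-0.0028 -0.0303  0.0118] w 0.08591232395759808 z 19.7167
tilt [ 0.0388  0.0029 -0.9992]
y 2313 [259.7449  75.9559] 1.005086064338684 [0.558  0.1358 0.123 ] [0.5522 0.1394 0.215 ]
y 77 [282.5584 142.4805] 90.0 [0.4995 0.1186 0.123 ] [0.5148 0.1284 0.215 ]
y 75 [228.1067  26.4667] 90.0 [0.6032 0.1604 0.123 ] [0.5811 0.1551 0.215 ]
y 73 [197.5068  56.3151] 45.0 [0.5789 0.1875 0.123 ] [0.5656 0.1725 0.215 ]
y 73 [227.9452 142.0411] 90.0 [0.5024 0.166  0.123 ] [0.5166 0.1587 0.215 ]
y 70 [284.4143  27.4286] 45.0 [0.6003 0.113  0.123 ] [0.5793 0.1248 0.215 ]
y 70 [197.7143 110.9714] 90.0 [0.5315 0.1903 0.123 ] [0.5352 0.1743 0.215 ]
y 68 [313.9706  57.9412] 90.0 [0.573  0.0888 0.123 ] [0.5618 0.1093 0.215 ]
y 64 [312.4375 111.5469] 71.56504821777344 [0.5259 0.0916 0.123 ] [0.5317 0.1111 0.215 ]
blue 749 [256.1162 194.757 ] [0.4645 0.1442 0.157 ]
side blue 119 [173.5714 209.5294] at home xy z=
[[173.8214 208.4346]] [[173.0278 201.5631]]
side blue 75 [189.3733 174.5467] at home xy z=
[[173.8214 208.4346]] [[173.0278 201.5631]]
beaker_mid [(0.68, array([0.4095, 0.2385]))]
black_tape_mid [(0.89, array([ 0.3714, -0.1491]))]
[array([ 0.7167, -0.222 ,  0.08  ])]
```

```bash
python3 - <<'E'
from m import *
a=cv2.imread('pics/side1.png')[:,:,::-1];b=get_image('side')['pixels']
d=np.abs(a.astype(int)-b)[255:300,285:330].max(2);print('tape area diff px>60:',(d>60).sum())
print(sign_off())
E
```

```text
tape area diff px>60: 0
the job is handed in; nothing more can be done
None
```

The job is handed in: the caddy hangs fully down on both pins with the empty side over the red mark. `sign_off` gives no verdict, so this rests on my own last checks. The clock was about 20 s of the 72 s.

**What I did**
- I turned the carousel about −112° by its knob.
- I located the pins from the wrist camera at 52 mm from the axis, about 2 mm farther out than nominal. I did not do a sideways touch search.
- I lowered the knuckles over the pins in steps of about 1–3 mm; nothing resisted until the ledges, at about 11 N. Then I let go and lifted clear.

**Last checks**
- **Alignment:** the empty side was within about 1° of the mark when I turned it. After release the pins were still within about 1 mm of where they had been.
- **Fit:** both pins show through the knuckles. In the side view the grip is at row 209.5, against 208.4 predicted for home and 201.6 for standing on the pin tops.
- **Robot:** it is raised above the caddy, and the force reading is about zero.
- **Bystanders:** the beaker and bottle readings repeated within about 3 mm.

**What disagreed:** the detector's tape position shifted about 18 mm between pictures. The side-view pixels in that area did not change from start to end, so I take the shift as detector error.

The tool also picked up a tilt of 2–3°, which I could not correct; it did not hinder the fit.

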